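# Pedal bin: hold the lid open, let it down without a slam

## Task

My hands are full of used cotton pads: press the pedal of the little steel pedal bin on the counter all the way down with a fingertip and hold the lid wide open for three seconds while I drop them in. Then ease the pedal back up so that the lid comes down gently and closes without slamming, and take the hand away. Work the bin by its pedal only: do not touch the lid, pick nothing up, and leave the bin and the other things on the counter standing where they are.

Things in the scene. Friction and masses are not known exactly. Their poses are not given: they have to be found in the camera images.
- bin: Round mini pedal bin, brushed steel shell on a black base ring, 120 mm across at the base, 115 mm shell, 171 mm tall with its low domed lid; stands loose on the counter, about 0.83 kg in all. Origin: centre of the underside, on the counter. Its -x axis points to the pedal (front), +x to the lid hinge (back), z up.
- tread_top (a point): Middle of the top of the pedal's tread, a nearly level plate of steel and rubber 40 mm front to back, 50 mm wide, 4 mm thick, 88 mm in front of the bin's axis (30 mm clear of the shell). This point moves with the pedal: about 35 mm above the counter when up, 10 mm when fully down, where the tread's foot meets the counter. It takes about 2 to 4 N and springs back when let go. x points to the bin.
- pedal_pivot (a point): Where the pedal's lever pivots, hidden inside the base: 5 mm in front of the bin's axis, 16 mm above the counter. The tread swings down about 0.3 rad about it, some 25 mm; it slopes about 8 degrees up to the front when up and as much down to the front when pressed. Axes as the bin's.
- lid (a joint): Lid angle in rad: 0 closed on the rim, grows as it opens; about 1.24 (71 degrees) when the pedal is fully down. A rod links it to the pedal: the lid turns 4.2 times the pedal's angle, about 0.053 rad for each mm of the tread, both ways. Nothing else brakes it: if the pedal is let go the lid falls shut in a fraction of a second and slams.
- lid_shell: The bin's domed steel lid, 119 mm across, 21 mm high, hinged at the back of the rim 150 mm above the counter. Origin: centre of its underside when closed, on the bin's axis; same axes as the bin when closed. Its front edge swings up and back, away from the pedal, up to about 275 mm above the counter.
- ceramic_bowl: Small white ceramic bowl, 110 mm across the rim, 45 mm high, loose, stands beside the bin. Origin: centre of the underside.
- steel_bowl: Small brushed steel bowl, 104 mm across the rim, 42 mm high, loose, stands beside the bin. Origin: centre of the underside.
- brush_holder: Yellow silicone makeup brush holder, a cup 76 mm across and 62 mm high with three brushes standing in it, 135 mm high in all, loose. Origin: centre of the underside.
- compact: Black compact mirror lying open, base 74 mm across and 8 mm high, its lid standing up to 81 mm above the counter at the +x side of the base, loose. Origin: centre of the underside of the base.
There are look-alikes about, which are no part of the job. Several things look just like the bin: the one meant starts nearest to the robot's base.

How it is judged (in metres and radians):
On the way, in this order (a step that is already met when the one before it is completed fails the run):
1. the lid is held wide open (over 1.1 rad) by the fingers pressing the pedal, for 2.5 s on end (value of joint lid above 1.1 rad and contact force between the fingers and tread above 0.3 N), for 2.5 s.
2. the lid is down on the rim again (under 0.04 rad) (value of joint lid below 0.04 rad), for 0.2 s.
At the end, for the whole second after the job is handed in: The lid is closed (under 0.04 rad) and still, the bin stands upright within 20 mm of its place, and the two bowls, the brush holder and the compact are within 15 mm of theirs (value of joint lid below 0.04 rad and angular speed of lid_shell below 0.1 rad/s and angle between bin's own z axis and vertical below 0.03 rad and distance of bin from where it was at the start of the episode below 0.02 m and distance of each of ceramic_bowl, steel_bowl, brush_holder, compact from where it was at the start of the episode below 0.015 m and linear speed of bin below 0.02 m/s); the robot touches nothing.
It fails at once if the lid slams: it nears the rim (last 0.35 rad) faster than 3.5 rad/s, which is over 0.4 m/s at its front edge (value of joint lid below 0.35 rad and velocity of joint lid below -3.5 rad/s).
It fails at once if the fingers or the arm press on the lid instead of leaving it to the pedal (contact force between any of the fingers, the arm and lid_shell above 1 N).
It fails at once if the bin is shoved more than 20 mm, tipped or lifted (distance of bin from where it was at the start of the episode above 0.02 m or angle between bin's own z axis and vertical above 0.12 rad or height (world z) of bin above 0.008 m).
It fails at once if another thing on the counter is shoved more than 15 mm, tipped or lifted (distance of any of ceramic_bowl, steel_bowl, brush_holder, compact from where it was at the start of the episode above 0.015 m or angle between any of ceramic_bowl, steel_bowl, brush_holder, compact's own z axis and vertical above 0.3 rad or height (world z) of any of ceramic_bowl, steel_bowl, brush_holder, compact above 0.01 m).
It also fails if it takes over 53 s, if anything falls off the work surface, if the arm or the gripper's body presses on something with over 40 N, if the wrist force passes 120 N, or if a joint passes its speed limit or range.

## Robot

A 6-joint arm with a two-finger parallel gripper is mounted at the origin on the work surface. World frame = base frame: x ahead of the robot, y to its left, z up, the work surface at z = 0. Lengths are in mm, angles in rad, forces in N, time in s.
With the tool pointing down it reaches from about 275 to 750 mm from the base axis. Payload 10.2 kg.
Tool frame: the origin (TCP) lies on the front face of the gripper's body, between the roots of the fingers; the fingertips stand 73 mm ahead of it and the grasp point (between the pads) lies ctrl.grip_depth ahead of it (ctrl.grip_depth is the distance from the TCP to the grasp point, in mm); z points along the fingers, y is the direction in which the jaws open and shut (so a half turn about z gives the same grasp; the last joint's range is limited). The gripper opens to 85 mm and grips with 20 to 120 N. Pads are 22 mm wide; open, the fingers measure 114 mm over their backs; the gripper's body (76 mm by 85 mm) begins 54 mm behind the grasp point. The pads swing forward as they close: fully open they stand 13 mm farther back than shut.
Start: joints at [0.987, 0.313, 1.498, -0, 1.331, -0.223], TCP at [185.35, 491.2, 303.894] pointing down, gripper open.
Joint ranges: [-2.94, 2.94], [-0.97, 2.17], [0.19, 2.56], [-1.23, 4.37], [0.02, 3.11], [-2.88, 2.88]. Speed limits (rad/s): [2.39, 2.39, 3.01, 3.14, 3.14, 3.14].

## Interface

Orientations are given as a unit quaternion [w, x, y, z].
In Python, from rig import readout, capture, ctrl, nets gives the robot as it stands. The module is installed in compiled form; this text tells all that it offers.
- The arm moves only by the tool apply_moves, never from a script. Its argument "targets" is a list of rows, each a list of 4 numbers: the shift along the tool's x, y, z in cm, then the turn about the tool's z in degrees. A call has 1 to 8 rows; each row shifts and turns the commanded pose from where the row before left it, along the tool's axes as they then stand; what a row does not reach is not made up. A row lasts 1/10 s, in which the tool goes at most 50 mm and 8.59 degrees, less where a joint would pass 70% of its speed; a pose out of reach is approached as far as the arm can. A call with a gripper value outside its range is refused whole. "grip" is the finger opening in cm, from 0 to 8.54, set as the call begins (left out, the last holds). The fingers move at their own pace and stop on an object; "force" is the grip in N (left out, the last holds). Time passes only in rows, so rows that do not move let the fingers close. It gives the time, the measured TCP pose, the force and the opening at its end, in the units of the state.
- readout.sense(): the state, without advancing time (a new reading comes with each control period).
- capture(name): name is "scene" or "top"; returns a dict with "img" (480x640x3 uint8, red, green, blue), "fov_y" (degrees; the focal length in pixels is half the picture's height over the tangent of half this angle, whatever the lens; pixels are square), "cx", "cy" (the principal point, pixels), "D" ([k1, k2, p1, p2, k3] as OpenCV has them; the pictures are not rectified), "eye" and "rotation" of the camera in the world. Camera axes: x right, y down, z forward; pixel columns grow to the right and rows downward; lengths in mm; the calibration is good to about 2 mm. A picture is of the moment at which its call begins. There is no depth.
- ctrl.finish_job(): hands the job in, once; it reports no verdict.
Trained networks look in the newest picture that a camera, given by its name, has taken for a name from the list of things; names that differ only in an ending like _2 or _b are one class to them, and where a whole thing is asked for, a point or a joint stands for the part that bears it (a point fixed in the world has none). Each returns a list of dicts, best first, with "score" (0 to 1); they miss things now and then, are a little off and sometimes report something else, mostly with a low value. They report only what shows in the picture. A call takes as long as a camera call. They do not tell look-alikes from the thing itself.
- nets.boxes_of(camera, target): "location" ([column, row] as shares, 0 to 1, of the picture: columns of its width, rows of its height, amid what is visible of it).
The state is a dict: "time_s": time; "joints": joint angles; "dq": joint speeds; "tau": joint torques, N m; "eef_pos": TCP position; "ee_rot": TCP orientation; "force": force on the tool from outside, world axes, zero at the start; "wrist_torque": the same for the moment, N m; "grip_width": opening from 0.0 (shut) to 1.0 (fully open).
Only numpy, scipy, OpenCV 4.12 (cv2) and the standard library are available. Lean on these libraries where they do the work, as an engineer would, in place of code of your own. Each camera call takes 0.05 s, during which the arm holds its last target.

## Working session

There is one attempt and no reset: what is moved stays moved. The work goes in short steps, Python scripts to look and compute and a tool call to move; the robot and the scene stay as the last step left them, time stands still between calls to the robot, and variables do not carry over. Pictures are saved under pics/ and viewed, and the job is handed in when it is done.

Besides the shell and the picture viewer there is one more tool, called after "Request:" as a command line: name --pt "numbers of a row" for each row, then --argument value for the rest. apply_moves: Moves the arm, as the interface text tells. Its arguments: {"type":"object","properties":{"targets":{"type":"array"},"grip":{"type":"number"},"force":{"type":"number"}},"required":["targets"]}

```bash
mkdir -p pics; cat > h.py <<'E'
import numpy as np, cv2
from rig import readout, capture, ctrl, nets
def cam(c):
    f=240/np.tan(np.radians(c["fov_y"])/2)
    K=np.array([[f,0,c["cx"]],[0,f,c["cy"]],[0,0,1.]])
    return K,np.array(c["D"],float),np.array(c["eye"],float),np.array(c["rotation"],float)
def rot(R):
    R=np.array(R)
    if R.shape==(4,):
        from scipy.spatial.transform import Rotation as Ro
        return Ro.from_quat([R[1],R[2],R[3],R[0]]).as_matrix()
    return R.reshape(3,3)
def unproj(c,px,z):
    K,D,e,R=cam(c);R=rot(R)
    p=cv2.undistortPoints(np.array(px,float).reshape(-1,1,2),K,D).reshape(-1,2)
    d=np.c_[p,np.ones(len(p))]@R.T
    return e+d*((z-e[2])/d[:,2])[:,None]
def proj(c,P):
    K,D,e,R=cam(c);R=rot(R)
    q=(np.array(P,float).reshape(-1,3)-e)@R
    return cv2.projectPoints(q,np.zeros(3),np.zeros(3),K,D)[0].reshape(-1,2)
def save(c,n): cv2.imwrite("pics/"+n,c["img"][:,:,::-1])
E
python3 - <<'E'
from h import *
np.set_printoptions(suppress=True,precision=3)
print(readout.sense(), ctrl.grip_depth)
for n in("scene","top"):
    c=capture(n);save(c,n+"1.png");print({k:v for k,v in c.items() if k!="img"})
    for t in("bin","tread_top","ceramic_bowl","steel_bowl","brush_holder","compact","lid_shell"):
        b=nets.boxes_of(n,t)
        for r in b:
            p=np.array(r["location"])*[640,480]
            print(n,t,round(r["score"],2),p,unproj(c,[p],{"bin":80,"tread_top":35,"lid_shell":160}.get(t,20))[0])
E
```

```text
{'time_s': 0.0, 'joints': array([ 0.987,  0.314,  1.498, -0.   ,  1.331, -0.223]), 'dq': array([-0.001,  0.001, -0.002, -0.001,  0.002,  0.001]), 'tau': array([ -0.001, -41.227, -25.974,  -0.   ,   0.004,   0.   ]), 'eef_pos': array([185.249, 491.052, 303.284]), 'ee_rot': array([-0.   ,  0.179,  0.984, -0.001]), 'force': array([-0.897,  0.574,  0.313]), 'wrist_torque': array([-0.028, -0.01 ,  0.006]), 'grip_width': 0.998456916111007} 53.900000000000006
{'fov_y': 56.43743503981487, 'cx': 322.6310609354711, 'cy': 237.96070860617954, 'D': array([0.006, 0.   , 0.   , 0.   , 0.   ]), 'eye': array([1159.357,  381.368,  642.676]), 'rotation': array([-0.2  ,  0.436,  0.792, -0.376])}
scene bin 0.92 [182.72  189.312] [ 610.347 -357.178   80.   ]
scene bin 0.9 [328.384 244.608] [599.728  29.37   80.   ]
scene bin 0.81 [176.192 282.816] [ 830.426 -143.952   80.   ]
scene bin 0.59 [505.984 347.424] [661.249 385.208  80.   ]
scene tread_top 0.75 [472.192 405.504] [751.348 371.979  35.   ]
scene tread_top 0.74 [329.088 245.808] [557.473   4.52   35.   ]
scene tread_top 0.69 [221.504 314.784] [817.
[... 1280 characters left out ...]
p tread_top 0.75 [380.608 179.28 ] [817.245 -65.361  35.   ]
top ceramic_bowl 0.71 [412.224 265.92 ] [ 634.393 -142.708   20.   ]
top steel_bowl 0.9 [258.688 223.008] [704.618 191.649  20.   ]
top brush_holder 0.81 [228.8   305.184] [524.448 237.054  20.   ]
top compact 0.7 [418.688 334.176] [ 492.634 -161.253   20.   ]
top compact 0.34 [317.504 313.008] [522.047  50.848  20.   ]
top lid_shell 0.98 [328.384 257.808] [616.985  36.508 160.   ]
top lid_shell 0.96 [429.184 157.104] [ 824.683 -142.759  160.   ]
top lid_shell 0.7 [529.024 262.704] [ 633.102 -333.808  160.   ]
top lid_shell 0.58 [139.776 225.024] [653.239 391.793 160.   ]
top lid_shell 0.36 [329.28 263.52] [606.7    34.187 160.   ]
```

View pics/scene1.png

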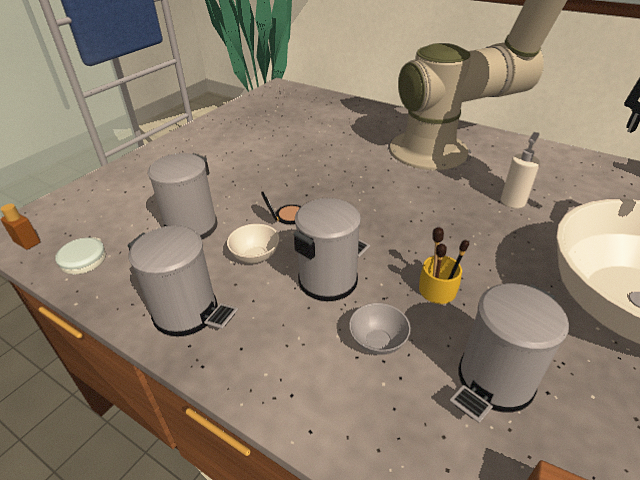

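View pics/top1.png

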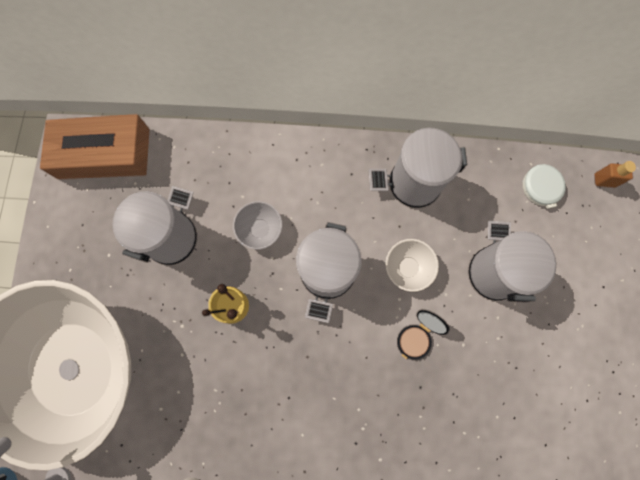

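```bash
python3 - <<'E'
from h import *
np.set_printoptions(suppress=True,precision=1)
a=cv2.imread("pics/top1.png")[170:380,200:480]
cv2.imwrite("pics/crop1.png",cv2.resize(a,None,fx=2.8,fy=2.8,interpolation=3))
E
```

```text
(no output)
```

View pics/crop1.png

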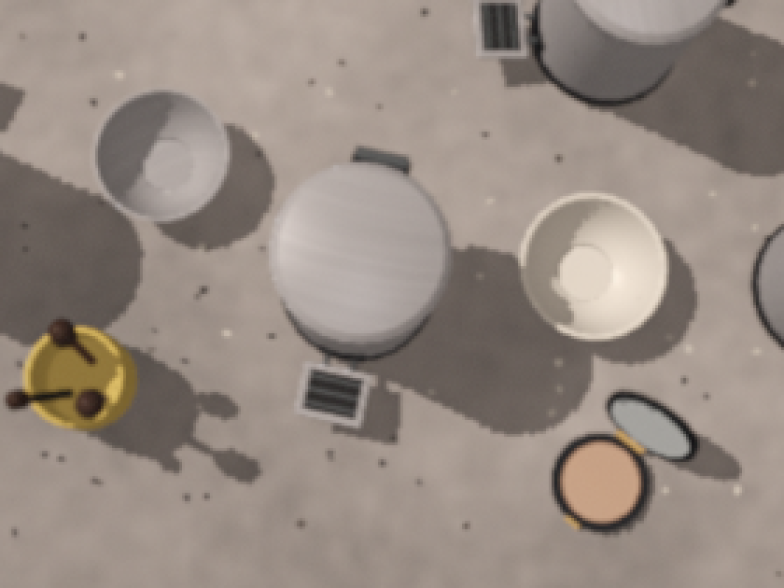

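The scene picture shows four look-alike bins:

| Bin | Scene pixel | Top pixel | Distance from base |
|---|---|---|---|
| Centre | (328,245) | (328,260) | ~618 mm |
| Rear left | (183,190) | (511,263) | ~720 mm |
| Front left | (176,283) | (423,169) | ~840 mm |
| Right | (506,347) | (157,225) | ~770 mm |

The centre bin is nearest the base. In the crop its tread is at about (334,394), which is top pixel (319,311), and faces the robot. Next I check its axis with an overlay.

```bash
python3 - <<'E'
from h import *
np.set_printoptions(suppress=True,precision=1)
c=capture("top");s=capture("scene")
px=lambda l:[(200+x/2.8,170+y/2.8) for x,y in l]
print("corners",unproj(c,px([(304,362),(373,376),(360,427),(295,411),(334,394)]),35))
print("hinge",unproj(c,px([(381,158)]),145))
for th,B in ((-6.0,(615,38)),(-8.,(615,38)),):
    pass
def draw(img,c,B,th,k):
    u=np.array([np.cos(th),np.sin(th)]);v=np.array([-u[1],u[0]])
    P=lambda x,y,z:np.r_[np.array(B)+x*u+y*v,z]
    t=np.linspace(0,2*np.pi,60)
    L=[[P(60*np.cos(a),60*np.sin(a),0) for a in t],[P(59.5*np.cos(a),59.5*np.sin(a),150) for a in t],
       [P(-88+sx,sy,35-np.tan(.14)*sx) for sx,sy in((-20,-25),(20,-25),(20,25),(-20,25),(-20,-25))]]
    im=cv2.resize(img[:,:,::-1],None,fx=3,fy=3)
    for l in L: cv2.polylines(im,[np.int32((proj(c,l)+.5)*3)],True,(0,255,0),1)
    return im
B=(613,38);th=np.radians(-7)
a=draw(c["img"],c,B,th,0)[600:1050,700:1300];b=draw(s["img"],s,B,th,0)[560:950,800:1200]
cv2.imwrite("pics/ovt.png",a);cv2.imwrite("pics/ovs.png",b)
E
```

```text
corners [[548.1  71.   35. ]
 [541.5  19.8  35. ]
 [504.   26.8  35. ]
 [512.1  74.8  35. ]
 [526.4  47.3  35. ]]
hinge [[679.6  26.2 145. ]]
```

View pics/ovt.png

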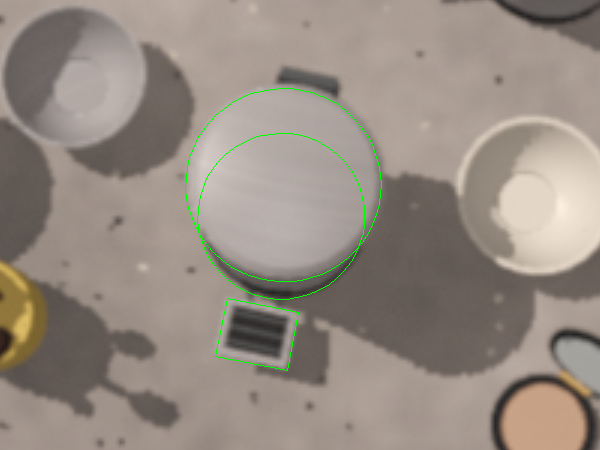

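View pics/ovs.png

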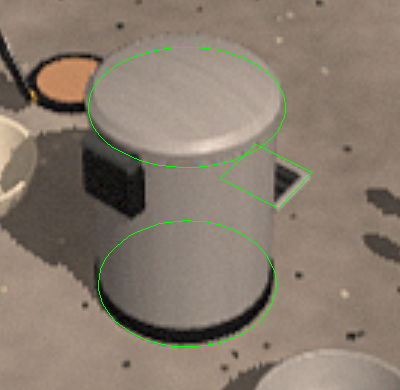

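The overlay of the model with bin axis (613,38) and heading −7° matches in both pictures: the tread outline in the top view and the base ring in the scene view. The tool can't tilt, and a closed gripper centred on the tread would run its body into the shell. So I'll press with the inner finger of the open gripper, jaws along the bin's axis and TCP 140 mm in front of the bin axis. I turn first.

Request:
apply_moves --pt "0 0 0 8.5" --pt "0 0 0 8.5" --pt "0 0 0 8.5" --pt "0 0 0 8.5" --pt "0 0 0 8.5" --pt "0 0 0 8.5" --pt "0 0 0 8.5" --pt "0 0 0 8.5" --grip 8.54

```text
time_s: 1.7
eef_pos: [185.4, 491.2, 303.9]
ee_rot: [0.0, 0.701, 0.713, 0.0]
force: [0.1, -0.4, 0.5]
grip_width: 1.001
```

Request:
apply_moves --pt "0 0 0 8.5" --pt "0 0 0 0" --pt "0 0 0 0"

```text
time_s: 2.0
eef_pos: [185.3, 491.2, 303.9]
ee_rot: [-0.0, 0.749, 0.663, -0.0]
force: [-0.6, 0.2, 0.4]
grip_width: 0.998
```

```bash
cat > go.py <<'E'
from h import *
import sys
s=readout.sense();R=rot(s["ee_rot"]);p=s["eef_pos"]
t=np.array([float(x) for x in sys.argv[1:4]])
print(s["time_s"],p.round(1),"ydir",np.degrees(np.arctan2(R[1,1],R[0,1])).round(2),"tool cm",((t-p)@R/10).round(2),s["force"].round(2),s["joints"].round(2),s["grip_width"])
E
python3 go.py 474.1 55.4 304
```

```text
2.0 [185.3 491.2 303.9] ydir -6.94 tool cm [-3.977e+01  3.393e+01 -1.000e-02] [-0.59  0.18  0.41] [0.99 0.31 1.5  0.   1.33 1.11] 0.9984702552144512
```

Request:
apply_moves --pt "-3.3 2.8 0 0" --pt "-3.3 2.8 0 0" --pt "-3.3 2.8 0 0" --pt "-3.3 2.8 0 0" --pt "-3.3 2.8 0 0" --pt "-3.3 2.8 0 0" --pt "-3.3 2.8 0 0" --pt "-3.3 2.8 0 0"

```text
time_s: 2.8
eef_pos: [375.3, 199.7, 304.1]
ee_rot: [0.0, 0.749, 0.663, 0.0]
force: [-0.0, 1.5, 0.7]
grip_width: 1.0
```

```bash
python3 go.py 474.1 55.4 304
```

```text
2.8 [375.3 199.7 304.1] ydir -6.96 tool cm [-13.12  11.56   0.02] [-0.01  1.48  0.75] [0.21 0.09 1.77 0.   1.28 0.33] 0.999691272874092
```

Request:
apply_moves --pt "-3.3 2.8 0 0" --pt "-3.3 2.8 0 0" --pt "-3.3 2.8 0 0" --pt "-3.3 2.8 0 0" --pt "0 0 0 -0.5" --pt "0 0 0 0" --pt "0 0 0 0"

```text
time_s: 3.5
eef_pos: [468.9, 57.0, 303.9]
ee_rot: [-0.0, 0.746, 0.666, -0.0]
force: [-0.6, -0.1, 0.5]
grip_width: 1.003
```

```bash
python3 go.py 474.1 55.4 150
```

```text
3.5 [468.9  57.  303.9] ydir -6.55 tool cm [-0.1   0.54 15.39] [-0.63 -0.15  0.52] [-0.13  0.2   1.65  0.    1.3  -0.01] 1.0031497872658977
```

Request:
apply_moves --pt "-0.1 0.5 2.5 0.8" --pt "0 0 3 0" --pt "0 0 3 0" --pt "0 0 3 0" --pt "0 0 3 0" --pt "0 0 0.5 0" --pt "0 0 0 0" --pt "0 0 0 0"

```text
time_s: 4.3
eef_pos: [474.7, 55.1, 155.4]
ee_rot: [0.001, 0.751, 0.66, 0.001]
force: [0.9, 0.5, 0.4]
grip_width: 0.998
```

```bash
python3 go.py 474.1 55.4 115; python3 - <<'E'
from h import *
c=capture("top");s=capture("scene")
a=cv2.resize(c["img"][180:400,200:440,::-1],None,fx=2.5,fy=2.5,interpolation=3)
b=cv2.resize(s["img"][150:330,270:470,::-1],None,fx=2.5,fy=2.5,interpolation=3)
b=cv2.resize(s["img"][110:330,270:400,::-1],None,fx=2.5,fy=2.5,interpolation=3)
cv2.imwrite("pics/a2.png",a);cv2.imwrite("pics/b2.png",b)
E
```

```text
4.3 [474.7  55.1 155.4] ydir -7.41 tool cm [ 0.02 -0.07  4.04] [0.89 0.5  0.37] [-0.13  0.39  1.82  0.    0.93 -0.  ] 0.9975241541021859
```

View pics/a2.png

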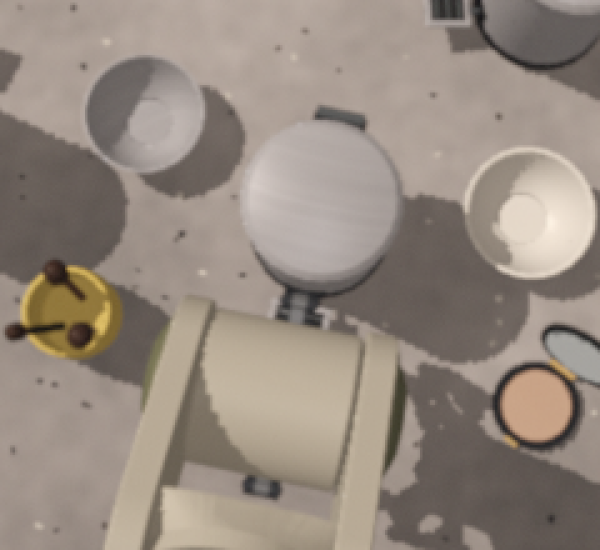

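View pics/b2.png

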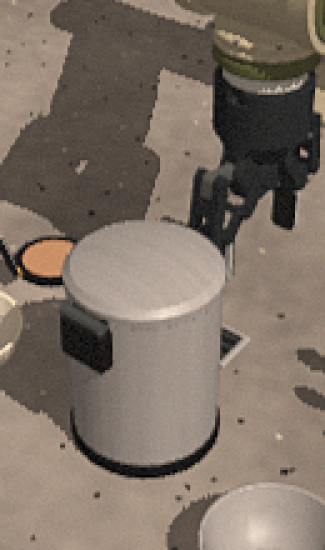

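```bash
python3 - <<'E'
from h import *
c=capture("top")
a=cv2.resize(c["img"][280:320,290:350,::-1],None,fx=10,fy=10,interpolation=3)
cv2.imwrite("pics/a3.png",a)
B=np.array([613,38.]);u=np.array([.9916,-.129])
for z in(80,100,120,140):
  print(z,[(round(r),proj(c,[*(B-r*u),z])[0].round(1)) for r in(58,68,78,88)])
E
```

```text
80 [(58, array([321.1, 294.9])), (68, array([320.1, 299.9])), (78, array([319.1, 305. ])), (88, array([318.1, 310. ]))]
100 [(58, array([321.1, 294.1])), (68, array([320.1, 299.2])), (78, array([319. , 304.4])), (88, array([318. , 309.6]))]
120 [(58, array([321.1, 293.3])), (68, array([320. , 298.5])), (78, array([318.9, 303.8])), (88, array([317.9, 309.1]))]
140 [(58, array([321. , 292.4])), (68, array([320. , 297.8])), (78, array([318.9, 303.2])), (88, array([317.8, 308.6]))]
```

View pics/a3.png

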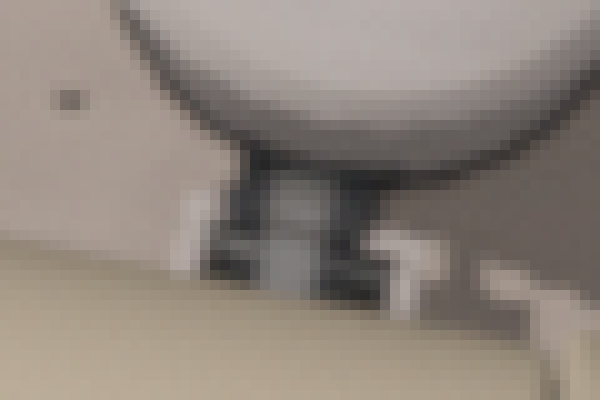

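The knuckle of the open gripper reaches about 75 mm out from the TCP, with its edge at row ~296, only about 5–8 mm from the shell. I back off 5 mm so the finger lands on the outer half of the tread, then descend.

Request:
apply_moves --pt "0 -0.5 0 0" --pt "0 0 1.5 0" --pt "0 0 1.5 0" --pt "0 0 0.5 0" --pt "0 0 0 0" --pt "0 0 0 0" --pt "0 0 0 0"

```text
time_s: 5.15
eef_pos: [469.4, 55.4, 119.6]
ee_rot: [0.0, 0.752, 0.66, 0.0]
force: [0.5, -0.0, -0.5]
grip_width: 0.999
```

Request:
apply_moves --pt "0 0 0.2 0" --pt "0 0 0.2 0" --pt "0 0 0.2 0" --pt "0 0 0.2 0" --pt "0 0 0.2 0" --pt "0 0 0.2 0" --pt "0 0 0.2 0" --pt "0 0 0 0"

```text
time_s: 5.95
eef_pos: [469.1, 55.4, 104.6]
ee_rot: [-0.0, 0.752, 0.66, -0.0]
force: [-0.5, 0.3, -0.0]
grip_width: 0.998
```

```bash
python3 go.py 469.1 56 83; python3 - <<'E'
from h import *
s=capture("scene")
b=cv2.resize(s["img"][110:330,270:430,::-1],None,fx=2.6,fy=2.6,interpolation=3)
cv2.imwrite("pics/b4.png",b)
E
```

```text
5.95 [469.1  55.4 104.6] ydir -7.47 tool cm [ 0.06 -0.    2.16] [-0.53  0.33 -0.04] [-0.13  0.47  1.87 -0.    0.8  -0.  ] 0.9982686243542835
```

View pics/b4.png

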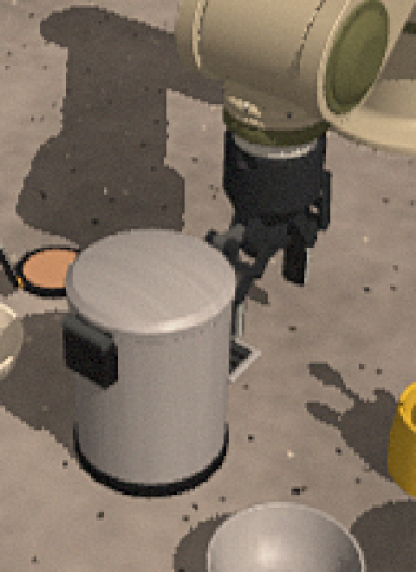

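Request:
apply_moves --pt "0 0 0.2 0" --pt "0 0 0.2 0" --pt "0 0 0.2 0" --pt "0 0 0 0" --pt "0 0 0 0"

```text
time_s: 6.5
eef_pos: [469.2, 55.4, 98.9]
ee_rot: [-0.0, 0.752, 0.66, -0.0]
force: [-0.7, 0.0, 0.8]
grip_width: 1.0
```

Request:
apply_moves --pt "0 0 0.2 0" --pt "0 0 0.2 0" --pt "0 0 0.2 0" --pt "0 0 0 0" --pt "0 0 0 0"

```text
time_s: 7.0
eef_pos: [469.1, 55.5, 92.9]
ee_rot: [-0.0, 0.752, 0.66, -0.0]
force: [-1.8, 0.1, 2.2]
grip_width: 1.0
```

```bash
python3 go.py 469.1 56 83; python3 - <<'E'
from h import *
s=capture("scene")
b=cv2.resize(s["img"][110:330,270:430,::-1],None,fx=2.6,fy=2.6,interpolation=3)
cv2.imwrite("pics/b5.png",b)
E
```

```text
7.0 [469.1  55.5  92.9] ydir -7.47 tool cm [ 0.05 -0.01  0.99] [-1.83  0.11  2.24] [-0.13  0.49  1.87  0.    0.77 -0.  ] 0.9996301902936348
```

View pics/b5.png

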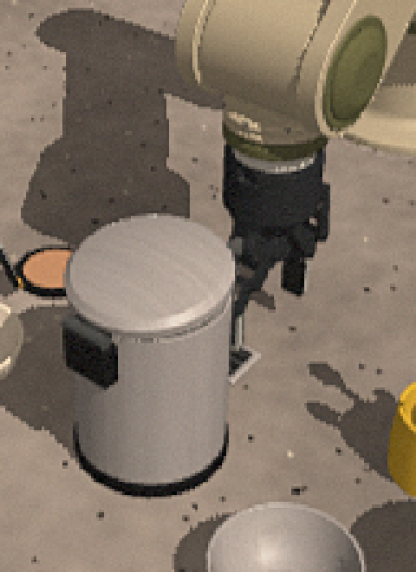

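Contact began at TCP z≈98, so the open fingertip sits about 60 mm ahead of the TCP, and the lid is starting to lift. I keep pressing down slowly.

Request:
apply_moves --pt "0 -0.05 0.2 0" --pt "0 -0.05 0.2 0" --pt "0 0 0.2 0" --pt "0 0 0.2 0" --pt "0 0 0.2 0" --pt "0 0 0 0" --pt "0 0 0 0"

```text
time_s: 7.75
eef_pos: [468.0, 55.6, 82.8]
ee_rot: [-0.0, 0.752, 0.66, -0.0]
force: [-2.5, 0.6, 3.6]
grip_width: 0.998
```

Request:
apply_moves --pt "0 0 0.2 0" --pt "0 0 0.2 0" --pt "0 0 0.2 0" --pt "0 0 0 0" --pt "0 0 0 0"

```text
time_s: 8.25
eef_pos: [468.1, 55.6, 76.8]
ee_rot: [-0.0, 0.752, 0.66, -0.0]
force: [-2.0, 0.0, 2.5]
grip_width: 1.001
```

Request:
apply_moves --pt "0 0 0.1 0" --pt "0 0 0.1 0" --pt "0 0 0.1 0" --pt "0 0 0 0" --pt "0 0 0 0"

```text
time_s: 8.75
eef_pos: [468.2, 55.5, 73.9]
ee_rot: [0.0, 0.752, 0.659, 0.0]
force: [-1.3, 0.1, 2.3]
grip_width: 1.001
```

```bash
python3 go.py 469.1 56 71; python3 - <<'E'
from h import *
s=capture("scene")
b=cv2.resize(s["img"][110:330,250:430,::-1],None,fx=2.6,fy=2.6,interpolation=3)
cv2.imwrite("pics/b6.png",b)
E
```

```text
8.75 [468.2  55.5  73.9] ydir -7.48 tool cm [0.06 0.08 0.29] [-1.32  0.05  2.26] [-0.13  0.53  1.88  0.    0.73 -0.  ] 1.0010726241065877
```

View pics/b6.png

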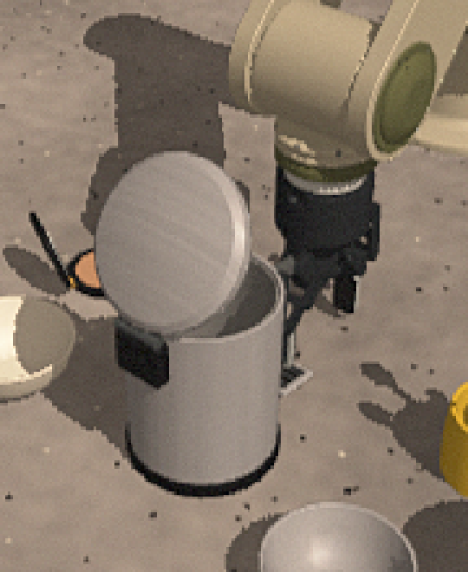

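The lid stands well open with its top edge near (180,155), but the foot hasn't reached the counter yet. I press on until the force rises.

Request:
apply_moves --pt "0 0 0.1 0" --pt "0 0 0.1 0" --pt "0 0 0 0" --pt "0 0 0 0"

```text
time_s: 9.2
eef_pos: [468.2, 55.5, 71.9]
ee_rot: [0.0, 0.752, 0.66, 0.0]
force: [-1.0, -0.2, 2.6]
grip_width: 1.001
```

Request:
apply_moves --pt "0 0 0.1 0" --pt "0 0 0 0" --pt "0 0 0 0"

```text
time_s: 9.5
eef_pos: [468.3, 55.5, 70.9]
ee_rot: [0.0, 0.752, 0.66, 0.0]
force: [-0.9, -0.2, 2.2]
grip_width: 0.998
```

Request:
apply_moves --pt "0 0 0.1 0" --pt "0 0 0 0" --pt "0 0 0 0"

```text
time_s: 9.8
eef_pos: [468.3, 55.5, 69.9]
ee_rot: [0.0, 0.752, 0.66, 0.0]
force: [0.3, -0.4, 2.0]
grip_width: 0.997
```

Request:
apply_moves --pt "0 0 0.1 0" --pt "0 0 0 0" --pt "0 0 0 0"

```text
time_s: 10.1
eef_pos: [468.3, 55.5, 68.9]
ee_rot: [0.0, 0.752, 0.66, 0.0]
force: [0.4, 0.1, 1.6]
grip_width: 0.999
```

Request:
apply_moves --pt "0 0 0.1 0" --pt "0 0 0 0" --pt "0 0 0 0"

```text
time_s: 10.4
eef_pos: [468.3, 55.5, 67.9]
ee_rot: [0.0, 0.752, 0.66, 0.0]
force: [0.2, 0.6, 1.1]
grip_width: 1.001
```

```bash
python3 go.py 469.1 56 68; python3 - <<'E'
from h import *
s=capture("scene")
B=np.array([613,38.]);th=np.radians(-7.4);u=np.array([np.cos(th),np.sin(th)]);v=np.array([-u[1],u[0]])
im=cv2.resize(s["img"][:,:,::-1],None,fx=2.6,fy=2.6,interpolation=3)
t=np.linspace(0,2*np.pi,80)
for A,col in((1.1,(0,0,255)),(1.24,(0,255,0))):
    P=[]
    for a in t:
        x=-60+59.5*np.cos(a); y=59.5*np.sin(a)
        P.append(np.r_[B+(60+x*np.cos(A))*u+y*v,150-x*np.sin(A)])
    cv2.polylines(im,[np.int32((proj(s,P)+.5)*2.6)],True,col,1)
cv2.imwrite("pics/b7.png",im[286:858,600:1118])
E
```

```text
10.4 [468.3  55.5  67.9] ydir -7.47 tool cm [ 0.06  0.07 -0.01] [0.23 0.63 1.15] [-0.13  0.54  1.89  0.    0.71 -0.  ] 1.001410219020768
```

View pics/b7.png

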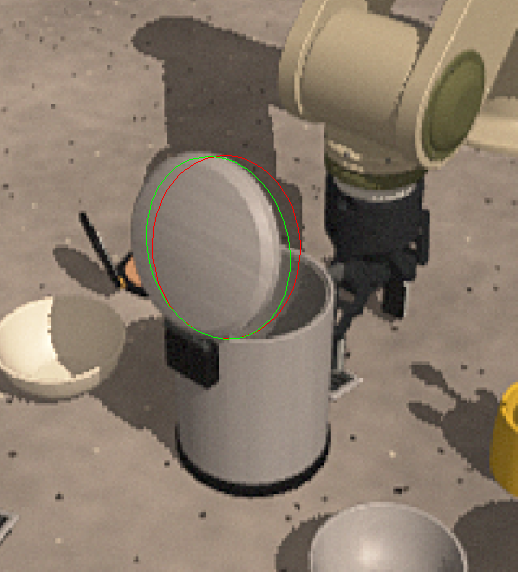

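The lid rim is at or near the modelled 1.24 rad (green), past 1.1 (red). The force hasn't risen yet, so I go a little further to bottom out, then hold.

Request:
apply_moves --pt "0 0 0.1 0" --pt "0 0 0 0" --pt "0 0 0 0"

```text
time_s: 10.75
eef_pos: [468.4, 55.5, 67.4]
ee_rot: [0.0, 0.752, 0.66, 0.0]
force: [-1.2, 0.2, 9.0]
grip_width: 1.005
```

Request:
apply_moves --pt "0 0 0.05 0" --pt "0 0 0 0" --pt "0 0 0 0"

```text
time_s: 11.05
eef_pos: [468.4, 55.5, 67.2]
ee_rot: [0.0, 0.752, 0.66, 0.0]
force: [-2.2, -0.1, 13.3]
grip_width: 1.0
```

The pedal has bottomed out (13 N). I hold for over three seconds.

Request:
apply_moves --pt "0 0 0 0" --pt "0 0 0 0" --pt "0 0 0 0" --pt "0 0 0 0" --pt "0 0 0 0" --pt "0 0 0 0" --pt "0 0 0 0" --pt "0 0 0 0"

```text
time_s: 11.85
eef_pos: [468.4, 55.5, 67.2]
ee_rot: [0.0, 0.752, 0.66, 0.0]
force: [-2.7, 0.3, 14.2]
grip_width: 0.995
```

Request:
apply_moves --pt "0 0 0 0" --pt "0 0 0 0" --pt "0 0 0 0" --pt "0 0 0 0" --pt "0 0 0 0" --pt "0 0 0 0" --pt "0 0 0 0" --pt "0 0 0 0"

```text
time_s: 12.65
eef_pos: [468.4, 55.5, 67.2]
ee_rot: [0.0, 0.752, 0.66, 0.0]
force: [-3.1, 0.4, 14.0]
grip_width: 1.002
```

Request:
apply_moves --pt "0 0 0 0" --pt "0 0 0 0" --pt "0 0 0 0" --pt "0 0 0 0" --pt "0 0 0 0" --pt "0 0 0 0" --pt "0 0 0 0" --pt "0 0 0 0"

```text
time_s: 13.45
eef_pos: [468.4, 55.5, 67.2]
ee_rot: [0.0, 0.752, 0.66, 0.0]
force: [-4.2, 0.1, 13.4]
grip_width: 1.002
```

Request:
apply_moves --pt "0 0 0 0" --pt "0 0 0 0" --pt "0 0 0 0" --pt "0 0 0 0" --pt "0 0 0 0" --pt "0 0 0 0" --pt "0 0 0 0" --pt "0 0 0 0"

```text
time_s: 14.25
eef_pos: [468.4, 55.5, 67.2]
ee_rot: [0.0, 0.752, 0.66, 0.0]
force: [-2.4, 0.5, 13.8]
grip_width: 1.001
```

Request:
apply_moves --pt "0 0 0 0" --pt "0 0 0 0" --pt "0 0 0 0" --pt "0 0 0 0"

```text
time_s: 14.65
eef_pos: [468.4, 55.5, 67.2]
ee_rot: [0.0, 0.752, 0.66, 0.0]
force: [-3.8, 0.1, 13.2]
grip_width: 1.002
```

```bash
python3 go.py 469.1 56 99; python3 - <<'E'
from h import *
s=capture("scene")
cv2.imwrite("pics/b8.png",cv2.resize(s["img"][110:330,230:430,::-1],None,fx=2.6,fy=2.6,interpolation=3))
E
```

```text
14.65 [468.4  55.5  67.2] ydir -7.46 tool cm [ 0.06  0.06 -3.18] [-3.81  0.08 13.24] [-0.13  0.54  1.89 -0.    0.71 -0.  ] 1.002140829934436
```

View pics/b8.png

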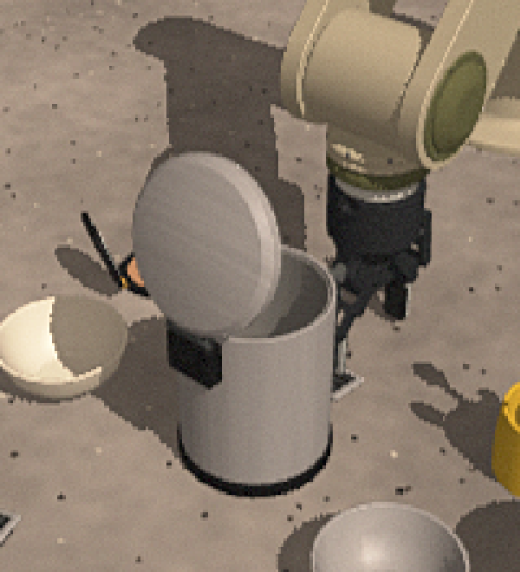

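The lid held wide open for over 3 s at about 13–14 N. Now I ease it up at about 10 mm/s (roughly 0.5 rad/s at the lid).

Request:
apply_moves --pt "0 0 -0.1 0" --pt "0 0 -0.1 0" --pt "0 0 -0.1 0" --pt "0 0 -0.1 0" --pt "0 0 -0.1 0" --pt "0 0 -0.1 0" --pt "0 0 -0.1 0" --pt "0 0 -0.1 0"

```text
time_s: 15.5
eef_pos: [468.1, 55.6, 74.4]
ee_rot: [-0.0, 0.752, 0.66, -0.0]
force: [0.1, 0.2, 2.6]
grip_width: 0.999
```

Request:
apply_moves --pt "0 0 -0.1 0" --pt "0 0 -0.1 0" --pt "0 0 -0.1 0" --pt "0 0 -0.1 0" --pt "0 0 -0.1 0" --pt "0 0 -0.1 0" --pt "0 0 -0.1 0" --pt "0 0 -0.1 0"

```text
time_s: 16.3
eef_pos: [468.3, 55.5, 82.5]
ee_rot: [0.0, 0.752, 0.66, 0.0]
force: [1.5, 0.5, 2.1]
grip_width: 1.003
```

Request:
apply_moves --pt "0 0 -0.1 0" --pt "0 0 -0.1 0" --pt "0 0 -0.1 0" --pt "0 0 -0.1 0" --pt "0 0 -0.1 0" --pt "0 0 -0.1 0" --pt "0 0 -0.1 0" --pt "0 0 -0.1 0"

```text
time_s: 17.1
eef_pos: [468.2, 55.6, 90.5]
ee_rot: [0.0, 0.752, 0.66, -0.0]
force: [1.8, -0.4, 1.9]
grip_width: 1.002
```

Request:
apply_moves --pt "0 0 -0.1 0" --pt "0 0 -0.1 0" --pt "0 0 -0.1 0" --pt "0 0 -0.1 0" --pt "0 0 -0.1 0" --pt "0 0 -0.1 0" --pt "0 0 -0.1 0" --pt "0 0 -0.1 0"

```text
time_s: 17.9
eef_pos: [467.7, 55.6, 98.2]
ee_rot: [-0.001, 0.752, 0.66, -0.0]
force: [-0.5, -0.2, 0.2]
grip_width: 1.0
```

Request:
apply_moves --pt "0 0 -0.1 0" --pt "0 0 -0.1 0" --pt "0 0 -0.1 0" --pt "0 0 -0.1 0" --pt "0 0 0 0" --pt "0 0 0 0"

```text
time_s: 18.5
eef_pos: [468.2, 55.6, 102.4]
ee_rot: [-0.0, 0.752, 0.66, -0.0]
force: [-0.8, -0.4, -0.3]
grip_width: 1.002
```

```bash
python3 go.py 469.1 56 110; python3 - <<'E'
from h import *
s=capture("scene")
cv2.imwrite("pics/b9.png",cv2.resize(s["img"][110:330,230:430,::-1],None,fx=2.6,fy=2.6,interpolation=3))
E
```

```text
18.5 [468.2  55.6 102.4] ydir -7.47 tool cm [ 0.05  0.09 -0.76] [-0.77 -0.37 -0.33] [-0.13  0.48  1.87 -0.    0.79 -0.  ] 1.0022213676775005
```

View pics/b9.png

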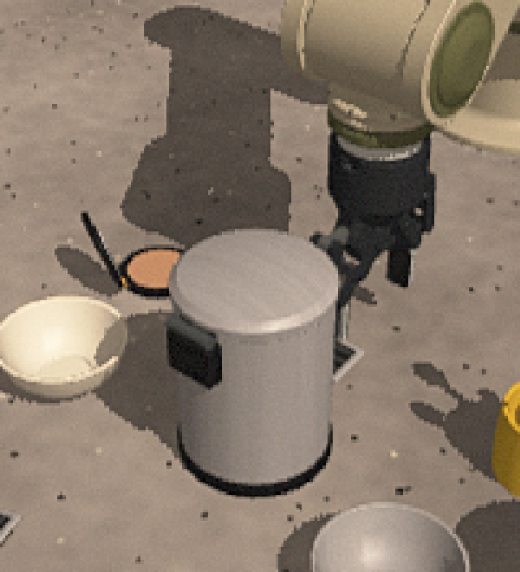

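The lid is closed, the force is zero and the bin is in place. Now I back up and away.

Request:
apply_moves --pt "0 0 -0.5 0" --pt "0 -0.5 -1.5 0" --pt "0 -1 -3 0" --pt "0 -1 -3 0" --pt "0 -1 -3 0" --pt "0 -1 -3 0" --pt "0 0 0 0" --pt "0 0 0 0"

```text
time_s: 19.35
eef_pos: [423.5, 61.4, 242.8]
ee_rot: [0.001, 0.752, 0.66, 0.0]
force: [-0.1, -0.2, 0.1]
grip_width: 1.003
```

Request:
apply_moves --pt "2 0 0 0" --pt "3 -1 0 0" --pt "3 -1 0 0" --pt "3 -1 0 0" --pt "3 -1 0 0" --pt "0 0 0 0" --pt "0 0 0 0" --pt "0 0 0 0"

```text
time_s: 20.15
eef_pos: [402.3, 204.7, 241.8]
ee_rot: [-0.0, 0.752, 0.659, -0.001]
force: [-0.1, 0.5, 0.6]
grip_width: 1.004
```

```bash
python3 go.py 469.1 56 110; python3 - <<'E'
from h import *
np.set_printoptions(suppress=True,precision=1)
c=capture("top");save(c,"end.png")
for t in("bin","tread_top","ceramic_bowl","steel_bowl","brush_holder","compact"):
  print(t,[(np.array(r["location"])*[640,480]).round(1) for r in nets.boxes_of("top",t)])
a=cv2.imread("pics/top1.png")
cv2.imwrite("pics/cmp.png",np.vstack([x[170:370,200:460] for x in(a,c["img"][:,:,::-1])]))
E
```

```text
20.15 [402.3 204.7 241.8] ydir -7.52 tool cm [-13.86   8.59  13.18] [-0.14  0.49  0.58] [ 0.21  0.22  1.8  -0.    1.13  0.34] 1.0040759222548539
bin [array([324.2, 264.9]), array([511.6, 264.5]), array([155.1, 226.6]), array([421.6, 169.9])]
tread_top [array([501.8, 230.8]), array([379. , 178.6]), array([317.5, 310.5]), array([181.1, 199.9]), array([328.2, 266.7])]
ceramic_bowl [array([410.5, 267.1])]
steel_bowl [array([258.8, 225. ])]
brush_holder [array([227.3, 303.2])]
compact [array([419.5, 333.1])]
```

View pics/cmp.png

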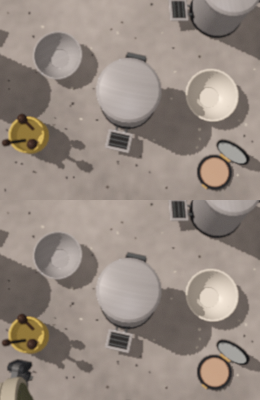

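The before and after crops match: the bin lid is at (128,90) in both, and the bowls, holder and compact haven't moved. The hand is clear of everything, so I hand the job in.

```bash
python3 -c "
from rig import ctrl
print(ctrl.finish_job())"
```

```text
the job is handed in; nothing more can be done
None
```

The bin was worked by its pedal only, and the job was handed in at about 20 s of the 53 s allowed; no verdict is reported.

- **Press and hold:** I pressed the pedal of the nearest bin (the centre one) with the inner finger of the open gripper. It bottomed out against the counter at about 13–14 N. The lid stayed wide open for about 3.6 s; a model overlay put it near 1.24 rad just before bottoming.
- **Closing:** I eased the pedal up at about 10 mm/s, so the lid came down at roughly 0.5 rad/s and did not slam. I then moved the hand up and away.
- **Last checks:** The lid looks closed and the force on the tool is about zero. The bin, bowls, brush holder and compact are within about 2 pixels (roughly 3 mm) of their starting places in the top view. No check failed.
- **One disagreement:** The first contact came about 13 mm lower than the 73 mm finger length I had assumed. The open fingertips stand only about 60 mm ahead of the TCP, so I pressed by feel instead.

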